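Load the reflectance standards in order of shade

TASK

Load the scanning bed for a calibration run: set the four grey-scale reflectance standards face up on its four round pads, one on each, well centred, in order of shade with the white one on the pad next to the reading head and then light grey, dark grey and black going away from it. The gold-faced reference is not needed, so leave it where it lies.

Things in the scene. Friction and masses are not known exactly. Their poses are not given: they have to be found in the camera images.
- std_white: A round puck: blue anodised holder with thin dark grooves, 50 mm in diameter and 22 mm high, about 110 g; its top shows a round white face 43 mm across. Loose, on the bench at the start, face up. Origin: centre of its underside; z axis up through the face.
- std_light: A round puck: blue anodised holder with thin dark grooves, 50 mm in diameter and 22 mm high, about 110 g; its top shows a round light grey face 43 mm across. Loose, on the bench at the start, face up. Origin: centre of its underside; z axis up through the face.
- std_dark: A round puck: blue anodised holder with thin dark grooves, 50 mm in diameter and 22 mm high, about 110 g; its top shows a round dark grey face 43 mm across. Loose, on the bench at the start, face up. Origin: centre of its underside; z axis up through the face.
- std_black: A round puck: blue anodised holder with thin dark grooves, 50 mm in diameter and 22 mm high, about 110 g; its top shows a round black face 43 mm across. Loose, on the bench at the start, face up. Origin: centre of its underside; z axis up through the face.
- gold_ref: A round puck: blue anodised holder with thin dark grooves, 50 mm in diameter and 22 mm high, about 110 g; its top shows a round gold-coloured face 43 mm across. Loose, on the bench at the start, face up. Origin: centre of its underside; z axis up through the face. Not part of this job: it stays where it lies.
- pad_a: Round black rubber pad with a thin white outline, 66 mm in diameter, flat, fixed on the scanning bed (a low aluminium plate); one of four in a straight row, pad_a to pad_d, 76 mm apart. Origin: centre of its top face, 14 mm above the bench; z up, y along the row (from pad_d towards pad_a), x across it. End pad: next to the head or to the motor.
- pad_b: Round black rubber pad with a thin white outline, 66 mm in diameter, flat, fixed on the scanning bed (a low aluminium plate); one of four in a straight row, pad_a to pad_d, 76 mm apart. Origin: centre of its top face, 14 mm above the bench; z up, y along the row (from pad_d towards pad_a), x across it. Second pad, beside pad_a.
- pad_c: Round black rubber pad with a thin white outline, 66 mm in diameter, flat, fixed on the scanning bed (a low aluminium plate); one of four in a straight row, pad_a to pad_d, 76 mm apart. Origin: centre of its top face, 14 mm above the bench; z up, y along the row (from pad_d towards pad_a), x across it. Third pad, beside pad_d.
- pad_d: Round black rubber pad with a thin white outline, 66 mm in diameter, flat, fixed on the scanning bed (a low aluminium plate); one of four in a straight row, pad_a to pad_d, 76 mm apart. Origin: centre of its top face, 14 mm above the bench; z up, y along the row (from pad_d towards pad_a), x across it. End pad: next to the head or to the motor.
- reading_head: Reading head: fixed low bridge over one end of the bed, 140 mm across the row, 46 along it, 66 high, black legs, cream beam, round blue cap. In line with the row, 100 mm beyond the end pad, beside either pad_a or pad_d. A dark square motor block, 54 mm high, is 100 mm beyond the other end pad. The bed (136 x 526 mm) is at most 14 mm high. Origin: on the bench below its centre; z up.

How it is judged:
At the end, for the whole second after the job is handed in: White, light grey, dark grey and black standard lie in this order on the four pads, white on the pad next to the reading head: each centre within 10 mm of its pad's centre, underside on the pad (within 4 mm in height), face up within 0.06 rad, at rest (below 0.01 m/s and 0.1 rad/s) (((horizontal distance between reading_head and pad_a below 0.15 m and horizontal distance between std_white and pad_a below 0.01 m and z of std_white in the frame of pad_a between -0.004 and 0.004 m and horizontal distance between std_light and pad_b below 0.01 m and z of std_light in the frame of pad_b between -0.004 and 0.004 m and horizontal distance between std_dark and pad_c below 0.01 m and z of std_dark in the frame of pad_c between -0.004 and 0.004 m and horizontal distance between std_black and pad_d below 0.01 m and z of std_black in the frame of pad_d between -0.004 and 0.004 m) or (horizontal distance between reading_head and pad_d below 0.15 m and horizontal distance between std_white and pad_d below 0.01 m and z of std_white in the frame of pad_d between -0.004 and 0.004 m and horizontal distance between std_light and pad_c below 0.01 m and z of std_light in the frame of pad_c between -0.004 and 0.004 m and horizontal distance between std_dark and pad_b below 0.01 m and z of std_dark in the frame of pad_b between -0.004 and 0.004 m and horizontal distance between std_black and pad_a below 0.01 m and z of std_black in the frame of pad_a between -0.004 and 0.004 m)) and angle between each of std_white, std_light, std_dark, std_black's own z axis and vertical below 0.06 rad and linear speed of each of std_white, std_light, std_dark, std_black below 0.01 m/s and angular speed of each of std_white, std_light, std_dark, std_black below 0.1 rad/s); the robot touches nothing.
It fails at once if the gold-faced reference was moved more than 20 mm (distance of gold_ref from where it was at the start of the episode above 0.02 m).
It also fails if it takes over 106 s, if anything falls off the work surface, if the arm or the gripper's body presses on something with over 40 N, if the wrist force passes 120 N, or if a joint passes its speed limit or range.

ROBOT

A 7-joint arm with a two-finger parallel gripper is mounted at the origin on the work surface. World frame = base frame: x ahead of the robot, y to its left, z up, the work surface at z = 0. Lengths are in m, angles in rad, forces in N, time in s.
With the tool pointing down it reaches from about 0.425 to 0.825 m from the base axis. Payload 3.6 kg.
Tool frame: the origin (TCP) lies at the very end of the fingers, on their centre line; the grasp point (between the pads) lies 19 mm behind it (manip.grip_point_offset is the distance from the TCP to the grasp point, in m); z points along the fingers, y is the direction in which the jaws open and shut (so a half turn about z gives the same grasp; the last joint's range is limited). The gripper opens to 93 mm and grips with 3 to 60 N. Pads are 15 mm wide; open, the fingers measure 128 mm over their backs; the gripper's body (75 mm by 188 mm) begins 65 mm behind the grasp point.
Start: joints at [1.163, 0.615, -0.013, 1.423, 0.008, 1.103, -0.04], TCP at [0.242, -0.603, 0.219] pointing down, gripper open.
Joint ranges: [-3.12, 3.12], [-0.3, 2.06], [-1.34, 1.32], [0.26, 2.42], [-1.36, 4.5], [0.01, 1.98], [-2.84, 2.84]. Speed limits (rad/s): [2.79, 2.79, 3.14, 3.14, 3.14, 3.14, 3.14].

INTERFACE

Orientations are given as a unit quaternion [w, x, y, z].
In Python, from workcell import readout, optics, workorder, manip gives the robot as it stands. The module is installed in compiled form; this text tells all that it offers.
- The arm moves only by the shell command python3 -m crank 'ROWS' [OPENING] [FORCE]. ROWS is JSON, a list of rows, each an object of numbers: "x", "y", "z": the shift along the tool's x, y, z in cm; "rx", "ry", "rz": the turn, a rotation vector about the tool's x, y, z in rad. In form: [{"x": .., "y": .., "z": .., "rx": .., "ry": .., "rz": ..}, ...]. A call has 1 to 10 rows; each row is the pose to reach, as a shift and turn from the pose measured when the call began, along the tool's axes at that moment; what a row does not reach only later rows make up. A row lasts 1/10 s, in which the tool goes at most 50 mm and 8.59 degrees, less where a joint would pass 70% of its speed; a pose out of reach is approached as far as the arm can. A call with a gripper value outside its range is refused whole. OPENING is the gripper command: -1 is shut, 1 is fully open, values between are in proportion, set as the call begins (- or left out, the last holds). The fingers move at their own pace and stop on an object; FORCE is the grip in N (left out, the last holds). Time passes only in rows, so rows that repeat a pose let the fingers close. It gives the time, the measured TCP pose, the force and the opening at its end, in the units of the state.
- readout.get_obs(): the state, without advancing time (a new reading comes with each control period).
- optics.read_camera(name): name is "side" or "top" or "wrist"; returns a dict with "image" (480x640x3 uint8, red, green, blue), "mtx" (3x3 intrinsics, pixels), "R" (3x3) and "t" (3): a world point X has camera coordinates R X + t. Camera axes: x right, y down, z forward; pixel columns grow to the right and rows downward; lengths in m; the calibration is good to about 2 mm. The wrist camera is an equidistant fisheye: a pixel r from the principal point sees the ray r / f radians off the axis. A picture is of the moment at which its call begins. There is no depth.
- workorder.sign_off(): hands the job in, once; it reports no verdict.
The state is a dict: "time": time; "joints": joint angles; "joint_vel": joint speeds; "tau": joint torques, N m; "position": TCP position; "ee_rot": TCP orientation; "force": force on the tool from outside, world axes, zero at the start; "moment": the same for the moment, N m; "grip_width": finger opening in m.
Only numpy, scipy, OpenCV 4.12 (cv2) and the standard library are available. Lean on these libraries where they do the work, as an engineer would, in place of code of your own. Each camera call takes 0.05 s, during which the arm holds its last target. There are 200 camera calls.

## Working session

There is one attempt and no reset: what is moved stays moved. The work goes in short steps, Python scripts to look and compute and a shell command to move; the robot and the scene stay as the last step left them, time stands still between calls to the robot, and variables do not carry over. Pictures are saved under pics/ and viewed, about 12 in all and at most 16, crops included, and the job is handed in when it is done.

```bash
mkdir -p pics; cat > h.py <<'E'
import numpy as np, cv2
from workcell import readout, optics, workorder, manip
from scipy.spatial.transform import Rotation as Rn
def snap(n,f):
    c=optics.read_camera(n); cv2.imwrite('pics/'+f,c['image'][:,:,::-1]); np.savez('pics/'+f+'.npz',**c); return c
def plane(c,uv,z):
    R=np.array(c['R']);t=np.array(c['t']);K=np.array(c['mtx'])
    o=-R.T@t; d=R.T@np.linalg.inv(K)@np.array([uv[0],uv[1],1.])
    return o+d*(z-o[2])/d[2]
E
python3 - <<'E'
from h import *
for n in ['top','side','wrist']:
    c=snap(n,n+'0.png'); print(n,np.round(c['mtx'],1).tolist(),np.round(c['R'],3).tolist(),np.round(c['t'],3))
o=readout.get_obs();print(o, manip.grip_point_offset)
E
```

```text
top [[434.1, 0.0, 316.6], [0.0, 434.1, 239.5], [0.0, 0.0, 1.0]] [[0.012, -1.0, 0.018], [-0.987, -0.015, -0.161], [0.161, -0.016, -0.987]] [-0.022  0.505  0.809]
side [[529.0, 0.0, 322.2], [0.0, 529.0, 245.5], [0.0, 0.0, 1.0]] [[-0.816, -0.578, -0.0], [-0.375, 0.529, -0.761], [0.44, -0.621, -0.649]] [0.423 0.24  0.798]
wrist [[371.6, 0.0, 324.1], [0.0, 371.6, 237.1], [0.0, 0.0, 1.0]] [[0.372, -0.928, -0.002], [-0.895, -0.359, 0.265], [-0.246, -0.097, -0.964]] [-0.649 -0.031  0.391]
{'time': 0.15, 'joints': array([ 1.16347882,  0.61570563, -0.01262589,  1.42448391,  0.00812378,
        1.10339242, -0.04042636]), 'joint_vel': array([-0.00055956, -0.0037773 , -0.00068801, -0.00493181,  0.00020207,
        0.00072997, -0.00022143]), 'tau': array([ 3.09284969e-04, -4.59348643e+01,  2.09177365e-01, -1.65942746e+01,
       -6.10910892e-02,  1.81487255e-02,  1.67350181e-04]), 'position': array([ 0.24138751, -0.6028871 ,  0.21775725]), 'ee_rot': array([-9.48724887e-04,  9.81921227e-01,  1.89287516e-01, -1.99143956e-04]), 'force': array([-0.10058769,  0.19681667, -0.51121653]), 'moment': array([-0.02735286, -0.01995684, -0.02298913]), 'grip_width': 0.09288392148875177} 0.0188
```

View pics/top0.png

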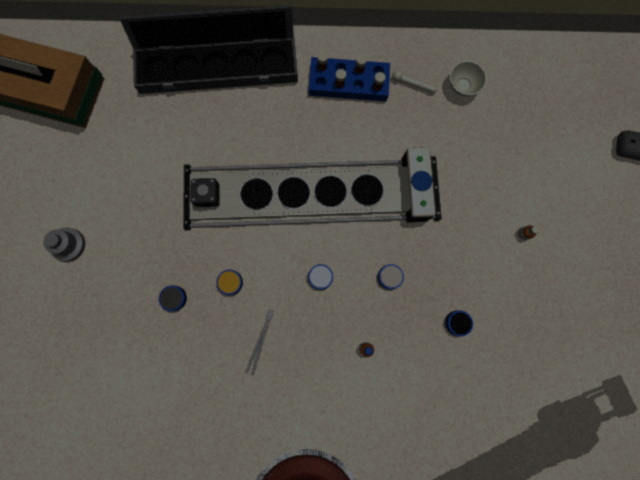

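View pics/side0.png

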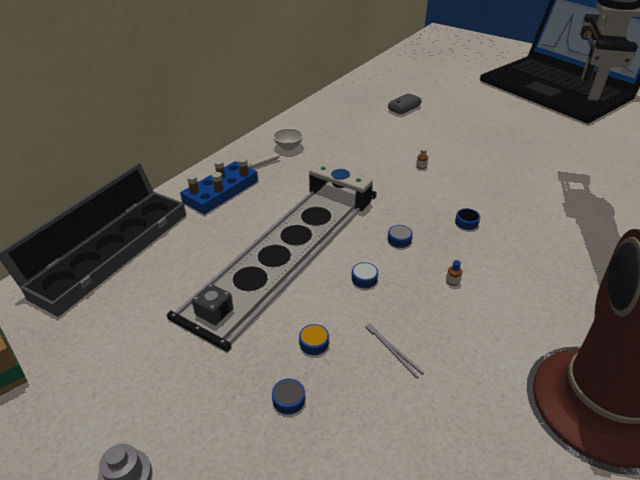

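The top view shows the head at the right end (421,180). The pads are at (257,193), (293,192), (330,191) and (367,190). The pucks are dark grey (172,298), gold (229,282), white (320,277), light grey (391,277) and black (460,323). The side view agrees. Next I measure centres from both views.

```bash
cat > meas.py <<'E'
from h import *
def comp(mask,seed,r):
    n,l,s,ce=cv2.connectedComponentsWithStats(mask.astype(np.uint8))
    w=[(np.hypot(*(ce[i]-seed)),i) for i in range(1,n) if s[i,4]>60]
    d,i=min(w); return ce[i],s[i]
def measure(c,pucks,pads):
    im=c['image']; hsv=cv2.cvtColor(im,cv2.COLOR_RGB2HSV)
    blue=((hsv[...,0]>100)&(hsv[...,0]<130)&(hsv[...,1]>120)&(hsv[...,2]>40))
    P={}
    for k,sd in pucks.items():
        m=np.zeros(im.shape[:2],np.uint8); x,y=sd; m[y-22:y+23,x-22:x+23]=blue[y-22:y+23,x-22:x+23]
        m=cv2.morphologyEx(m,cv2.MORPH_CLOSE,np.ones((3,3)))
        cs,h=cv2.findContours(m,cv2.RETR_CCOMP,cv2.CHAIN_APPROX_NONE)
        inn=[q for q,hh in zip(cs,h[0]) if hh[3]>=0]
        if not inn: print(k,'no hole'); continue
        q=max(inn,key=cv2.contourArea); e=cv2.fitEllipse(q); u=e[0]
        P[k]=plane(c,u,.022); print(k,np.round(u,1),np.round(e[1],1),'world',np.round(P[k],4),'col',im[int(u[1]),int(u[0])])
    g=im.max(2)
    for k,sd in pads.items():
        ce,s=comp(g<60,sd,0); P[k]=plane(c,ce,.014); print(k,np.round(ce,1),s[2:],'world',np.round(P[k],4))
    return P
E
python3 - <<'E'
from meas import *
L=lambda n:dict(np.load(f'pics/{n}0.png.npz'))
measure(L('top'),dict(dark=(172,298),gold=(229,282),white=(320,277),light=(391,277),black=(460,323)),dict(p4=(257,193),p3=(293,192),p2=(330,191),p1=(367,190)))
print()
measure(L('side'),dict(dark=(288,392),gold=(314,336),white=(365,272),light=(400,234),black=(468,216)),dict(p4=(250,279),p3=(274,255),p2=(296,235),p1=(316,216)))
E
```

```text
dark no hole
gold no hole
white no hole
light no hole
black [460.4 323. ] [21.8 23. ] world [ 0.3475 -0.298   0.022 ] col [7 7 8]
p4 [256.2 193.5] [ 33  32 791] world [0.6035 0.1099 0.014 ]
p3 [293.2 192.2] [ 32  31 779] world [0.6077 0.0341 0.014 ]
p2 [330. 191.] [ 31  31 768] world [ 0.6115 -0.0416  0.014 ]
p1 [366.8 189.7] [ 32  31 771] world [ 0.6155 -0.1177  0.014 ]

dark [287.9 391.8] [25.7 29.9] world [0.3906 0.2681 0.022 ] col [72 69 66]
gold [320. 350.] [4.3 4.3] world [0.3969 0.1768 0.022 ] col [15 22 28]
white no hole
light no hole
black no hole
p4 [249.7 278.4] [ 34  24 653] world [0.6045 0.1115 0.014 ]
p3 [273.8 255.5] [ 33  22 560] world [0.6087 0.0356 0.014 ]
p2 [295.7 234.8] [ 31  20 486] world [ 0.6128 -0.0401  0.014 ]
p1 [315.7 215.7] [ 30  18 426] world [ 0.6172 -0.1162  0.014 ]
```

```bash
cat > face.py <<'E'
from h import *
def face(c,sd,z=.022,tol=14,s=1):
    im=np.ascontiguousarray(c['image']).copy(); m=np.zeros((im.shape[0]+2,im.shape[1]+2),np.uint8)
    cv2.floodFill(im,m,tuple(sd),0,(tol,)*3,(tol,)*3,cv2.FLOODFILL_FIXED_RANGE|cv2.FLOODFILL_MASK_ONLY|4)
    cs,_=cv2.findContours(m[1:-1,1:-1],cv2.RETR_EXTERNAL,cv2.CHAIN_APPROX_NONE)
    e=cv2.fitEllipse(max(cs,key=cv2.contourArea)); return e, c['image'][sd[1],sd[0]]
E
python3 - <<'E'
from face import *
T=dict(dark=(172,298),gold=(229,282),white=(320,277),light=(391,277),black=(460,323))
S=dict(dark=(288,392),gold=(314,336),white=(365,272),light=(400,234),black=(468,216))
for n,D in (('top',T),('side',S)):
    c=dict(np.load(f'pics/{n}0.png.npz'))
    for k,sd in D.items():
        e,col=face(c,sd,tol=30 if k!='black' else 12); print(n,k,np.round(e[0],1),np.round(e[1],1),col,np.round(plane(c,e[0],.022),4))
E
```

```text
top dark [170.7 297.8] [21.2 22.3] [35 35 32] [0.3892 0.2677 0.022 ]
top gold [228.3 281.7] [20.2 21.1] [102  77  23] [0.4219 0.1572 0.022 ]
top white [320.2 276.2] [20.1 20.5] [106 110 115] [ 0.4352 -0.0231  0.022 ]
top light [391.1 276.1] [20.2 20.6] [99 94 90] [ 0.4374 -0.1637  0.022 ]
top black [460.4 323.1] [19.  20.1] [7 7 8] [ 0.3474 -0.298   0.022 ]
side dark [287.9 391.8] [23.9 27.9] [71 69 68] [0.3906 0.2681 0.022 ]
side gold [313.5 335. ] [18.3 23.6] [157 111  10] [0.4236 0.1577 0.022 ]
side white [364.7 270.7] [14.1 21.7] [157 159 154] [ 0.4366 -0.0228  0.022 ]
side light [400.2 231.7] [12.  20.2] [117 112 108] [ 0.4389 -0.1635  0.022 ]
side black [468.1 214.6] [ 9.4 17.9] [14 15 13] [ 0.3494 -0.2977  0.022 ]
```

```bash
cat > go.py <<'E'
import sys
from h import *
tx=np.array([float(a) for a in sys.argv[1:4]])
o=readout.get_obs(); q=o['ee_rot']; R=Rn.from_quat([q[1],q[2],q[3],q[0]])
a=np.deg2rad(3.1); y=np.array([np.cos(a),np.sin(a),0]); z=np.array([0,0,-1.]); x=np.cross(y,z)
T=Rn.from_matrix(np.stack([x,y,z],1))
print('t',o['time'],'pos',np.round(o['position'],4),'shift cm',np.round(R.inv().apply(tx-o['position'])*100,2),'rot',np.round((R.inv()*T).as_rotvec(),3),'F',np.round(o['force'],1),'w',o['grip_width'])
E
python3 go.py .3484 -.298 .12
```

```text
t 0.15 pos [ 0.2414 -0.6029  0.2178] shift cm [ 21.27 -24.31   9.82] rot [-2.000e-03 -1.000e-03 -1.244e+00] F [-0.1  0.2 -0.5] w 0.09288392148875177
```

```bash
python3 -m crank '[{"x":2.66,"y":-3.04,"z":1.2,"rz":-0.14},{"x":5.32,"y":-6.08,"z":2.4,"rz":-0.28},{"x":8,"y":-9.1,"z":3.7,"rz":-0.42},{"x":10.6,"y":-12.1,"z":4.9,"rz":-0.56},{"x":13.3,"y":-15.2,"z":6.1,"rz":-0.7},{"x":16,"y":-18.2,"z":7.3,"rz":-0.84},{"x":18.6,"y":-21.3,"z":8.6,"rz":-0.98},{"x":21.27,"y":-24.31,"z":9.82,"rz":-1.12},{"x":21.27,"y":-24.31,"z":9.82,"rz":-1.244},{"x":21.27,"y":-24.31,"z":9.82,"rz":-1.244}]' 0.8 30; python3 go.py .3484 -.298 .12; python3 -c "
from h import *
snap('wrist','w1.png')"
```

```text
t 0.15 pos [ 0.2414 -0.6029  0.2178] shift cm [ 21.27 -24.31   9.82] rot [-2.000e-03 -1.000e-03 -1.244e+00] F [-0.1  0.2 -0.5] w 0.09288392148875177$[0]: bad value
```

View pics/w1.png

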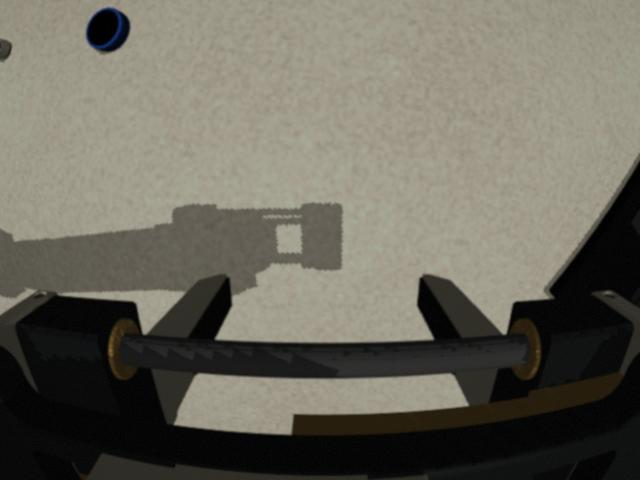

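The call was refused, probably because rows need all six keys. The wrist view shows the open fingers and the black puck at (108,30), as expected.

```bash
python3 -m crank '[{"x":2.66,"y":-3.04,"z":1.2,"rx":0,"ry":0,"rz":-0.14},{"x":5.32,"y":-6.08,"z":2.4,"rx":0,"ry":0,"rz":-0.28},{"x":8,"y":-9.1,"z":3.7,"rx":0,"ry":0,"rz":-0.42},{"x":10.6,"y":-12.1,"z":4.9,"rx":0,"ry":0,"rz":-0.56},{"x":13.3,"y":-15.2,"z":6.1,"rx":0,"ry":0,"rz":-0.7},{"x":16,"y":-18.2,"z":7.3,"rx":0,"ry":0,"rz":-0.84},{"x":18.6,"y":-21.3,"z":8.6,"rx":0,"ry":0,"rz":-0.98},{"x":21.27,"y":-24.31,"z":9.82,"rx":0,"ry":0,"rz":-1.12},{"x":21.27,"y":-24.31,"z":9.82,"rx":0,"ry":0,"rz":-1.244},{"x":21.27,"y":-24.31,"z":9.82,"rx":0,"ry":0,"rz":-1.244}]' 0.8 30; python3 go.py .3484 -.298 .12; python3 -c "
from h import *
snap('wrist','w1.png')"
```

```text
time: 1.2
position: [0.3488, -0.297, 0.1199]
ee_rot: [-0.001, 0.687, 0.727, 0.001]
force: [-0.2, -1.0, -0.4]
grip_width: 0.0836
t 1.2 pos [ 0.3488 -0.297   0.1199] shift cm [-0.1  -0.05 -0.01] rot [-0.001 -0.002  0.003] F [-0.2 -1.  -0.4] w 0.08357433562744487
```

View pics/w1.png

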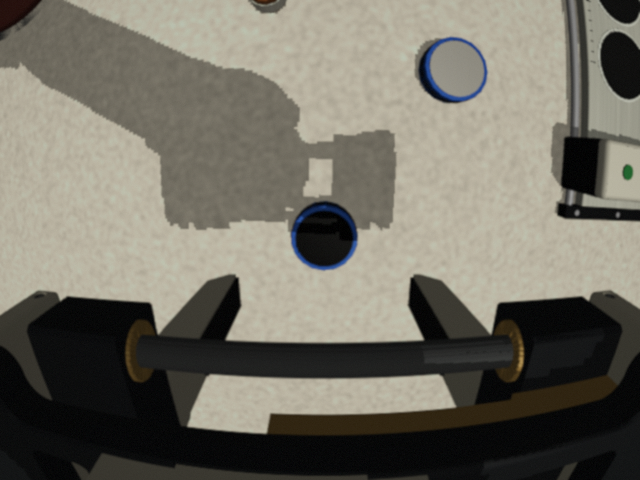

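The black puck is at (324,236), midway between the fingers, and the light one is at (455,70). I'll check by casting the fisheye ray, then descend.

```bash
python3 - <<'E'
from h import *
c=dict(np.load('pics/w1.png.npz'))
def fish(u,z):
    K=c['mtx'];R=c['R'];p=(np.array(u)-K[:2,2])/K[0,0];r=np.hypot(*p)+1e-12
    d=R.T@np.r_[p/r*np.sin(r),np.cos(r)];o=-R.T@c['t'];return o+d*(z-o[2])/d[2]
print(fish((324,236),.02))
E
python3 -m crank '[{"x":-0.1,"y":-0.05,"z":3,"rx":0,"ry":0,"rz":0},{"x":-0.1,"y":-0.05,"z":6,"rx":0,"ry":0,"rz":0},{"x":-0.1,"y":-0.05,"z":8.5,"rx":0,"ry":0,"rz":0},{"x":-0.1,"y":-0.05,"z":10.5,"rx":0,"ry":0,"rz":0},{"x":-0.1,"y":-0.05,"z":11.5,"rx":0,"ry":0,"rz":0},{"x":-0.1,"y":-0.05,"z":11.5,"rx":0,"ry":0,"rz":0}]' 0.8 30; python3 go.py .3484 -.298 .005
```

```text
[ 0.3482797  -0.29566262  0.02      ]
time: 1.85
position: [0.3473, -0.2998, 0.0043]
ee_rot: [-0.001, 0.69, 0.724, -0.0]
force: [0.6, -0.2, 0.1]
grip_width: 0.084
t 1.85 pos [ 0.3473 -0.2998  0.0043] shift cm [ 0.18  0.12 -0.07] rot [-0.002 -0.002 -0.005] F [ 0.6 -0.2  0.1] w 0.08400238542793041
```

Consistent to 2 mm. Closing the gripper, lifting, and reading the width.

```bash
python3 -m crank '[{"x":0.2,"y":0.1,"z":0,"rx":0,"ry":0,"rz":0},{"x":0.2,"y":0.1,"z":0,"rx":0,"ry":0,"rz":0},{"x":0.2,"y":0.1,"z":0,"rx":0,"ry":0,"rz":0},{"x":0.2,"y":0.1,"z":0,"rx":0,"ry":0,"rz":0},{"x":0.2,"y":0.1,"z":0,"rx":0,"ry":0,"rz":0},{"x":0.2,"y":0.1,"z":0,"rx":0,"ry":0,"rz":0}]' -1 30 && python3 -m crank '[{"x":0,"y":0,"z":-1,"rx":0,"ry":0,"rz":0},{"x":0,"y":0,"z":-4,"rx":0,"ry":0,"rz":0},{"x":0,"y":0,"z":-8,"rx":0,"ry":0,"rz":0},{"x":0,"y":0,"z":-11.5,"rx":0,"ry":0,"rz":0},{"x":0,"y":0,"z":-11.5,"rx":0,"ry":0,"rz":0}]'; python3 go.py .604 .1107 .12
```

```text
time: 2.45
position: [0.3485, -0.298, 0.0047]
ee_rot: [-0.001, 0.69, 0.724, -0.0]
force: [-0.6, 0.7, 3.7]
grip_width: 0.0496
time: 2.95
position: [0.351, -0.2997, 0.1239]
ee_rot: [0.004, 0.69, 0.724, 0.0]
force: [-0.4, -1.0, -1.6]
grip_width: 0.0495
t 2.95 pos [ 0.351  -0.2997  0.1239] shift cm [39.77 27.25  0.34] rot [ 0.005  0.005 -0.006] F [-0.4 -1.  -1.6] w 0.049512236592116024
```

```bash
python3 -m crank '[{"x":2,"y":1.4,"z":0,"rx":0,"ry":0,"rz":0},{"x":5,"y":3.4,"z":0,"rx":0,"ry":0,"rz":0},{"x":9,"y":6.2,"z":0,"rx":0,"ry":0,"rz":0},{"x":13,"y":8.9,"z":0,"rx":0,"ry":0,"rz":0},{"x":17,"y":11.6,"z":0,"rx":0,"ry":0,"rz":0},{"x":21,"y":14.4,"z":0,"rx":0,"ry":0,"rz":0},{"x":25,"y":17.1,"z":0,"rx":0,"ry":0,"rz":0},{"x":29,"y":19.9,"z":0,"rx":0,"ry":0,"rz":0},{"x":32,"y":21.9,"z":0,"rx":0,"ry":0,"rz":0},{"x":34,"y":23.3,"z":0,"rx":0,"ry":0,"rz":0}]'; python3 go.py .604 .1107 .12
```

```text
time: 3.95
position: [0.5674, 0.0551, 0.1225]
ee_rot: [0.003, 0.688, 0.725, 0.0]
force: [-0.1, -0.0, -0.6]
grip_width: 0.0492
t 3.95 pos [0.5674 0.0551 0.1225] shift cm [5.37 3.95 0.25] rot [ 0.004  0.003 -0.002] F [-0.1 -0.  -0.6] w 0.049218822852079326
```

```bash
python3 -m crank '[{"x":2.7,"y":2,"z":0.2,"rx":0,"ry":0,"rz":0},{"x":4.8,"y":3.5,"z":0.2,"rx":0,"ry":0,"rz":0},{"x":5.4,"y":3.95,"z":2,"rx":0,"ry":0,"rz":0},{"x":5.4,"y":3.95,"z":5,"rx":0,"ry":0,"rz":0},{"x":5.4,"y":3.95,"z":7.5,"rx":0,"ry":0,"rz":0},{"x":5.4,"y":3.95,"z":9,"rx":0,"ry":0,"rz":0},{"x":5.4,"y":3.95,"z":9,"rx":0,"ry":0,"rz":0},{"x":5.4,"y":3.95,"z":9,"rx":0,"ry":0,"rz":0}]'; python3 go.py .604 .1107 .019
```

```text
time: 4.75
position: [0.6042, 0.1101, 0.0323]
ee_rot: [0.003, 0.689, 0.725, -0.0]
force: [0.3, 0.3, -1.7]
grip_width: 0.0497
t 4.75 pos [0.6042 0.1101 0.0323] shift cm [ 0.07 -0.02  1.33] rot [ 0.003  0.004 -0.002] F [ 0.3  0.3 -1.7] w 0.049652252466952616
```

```bash
python3 -m crank '[{"x":0.05,"y":0,"z":0.6,"rx":0,"ry":0,"rz":0},{"x":0.05,"y":0,"z":1,"rx":0,"ry":0,"rz":0},{"x":0.05,"y":0,"z":1.3,"rx":0,"ry":0,"rz":0},{"x":0.05,"y":0,"z":1.35,"rx":0,"ry":0,"rz":0},{"x":0.05,"y":0,"z":1.35,"rx":0,"ry":0,"rz":0}]'; python3 -m crank '[{"x":0,"y":0,"z":0,"rx":0,"ry":0,"rz":0},{"x":0,"y":0,"z":0,"rx":0,"ry":0,"rz":0},{"x":0,"y":0,"z":0,"rx":0,"ry":0,"rz":0},{"x":0,"y":0,"z":-1,"rx":0,"ry":0,"rz":0},{"x":0,"y":0,"z":-4,"rx":0,"ry":0,"rz":0},{"x":0,"y":0,"z":-7.5,"rx":0,"ry":0,"rz":0},{"x":0,"y":0,"z":-10,"rx":0,"ry":0,"rz":0},{"x":0,"y":0,"z":-10,"rx":0,"ry":0,"rz":0}]' 0.6; python3 go.py .390 .268 .12;  python3 -c "
from h import *
snap('side','s1.png')"
```

```text
time: 5.25
position: [0.6043, 0.1106, 0.019]
ee_rot: [0.003, 0.689, 0.725, 0.0]
force: [-1.5, 0.6, -0.9]
grip_width: 0.0492
time: 6.05
position: [0.6069, 0.112, 0.124]
ee_rot: [0.005, 0.689, 0.725, 0.004]
force: [-0.2, -0.1, 0.4]
grip_width: 0.0748
t 6.05 pos [0.6069 0.112  0.124 ] shift cm [ 16.7  -20.86   0.09] rot [ 0.013  0.002 -0.002] F [-0.2 -0.1  0.4] w 0.07480687230269757
```

View pics/s1.png

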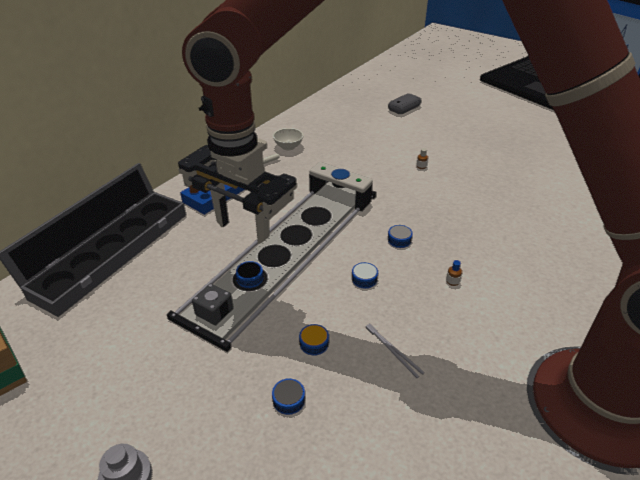

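The black puck sits on the pad by the motor, at (250,275). Next is the dark one.

```bash
python3 -m crank '[{"x":2.7,"y":-3.4,"z":0,"rx":0,"ry":0,"rz":0},{"x":5.4,"y":-6.8,"z":0,"rx":0,"ry":0,"rz":0},{"x":8.1,"y":-10.2,"z":0,"rx":0.01,"ry":0,"rz":0},{"x":10.8,"y":-13.6,"z":0,"rx":0.01,"ry":0,"rz":0},{"x":13.5,"y":-16.9,"z":0,"rx":0.01,"ry":0,"rz":0},{"x":15.7,"y":-19.5,"z":0,"rx":0.01,"ry":0,"rz":0},{"x":16.7,"y":-20.86,"z":0.1,"rx":0.01,"ry":0,"rz":0},{"x":16.7,"y":-20.86,"z":0.1,"rx":0.01,"ry":0,"rz":0},{"x":16.7,"y":-20.86,"z":0.1,"rx":0.01,"ry":0,"rz":0}]' 0.8; python3 go.py .390 .268 .005
```

```text
time: 7.0
position: [0.3887, 0.2666, 0.1178]
ee_rot: [0.001, 0.689, 0.725, -0.002]
force: [0.4, -0.0, 0.2]
grip_width: 0.0839
t 7.0 pos [0.3887 0.2666 0.1178] shift cm [ 0.18  0.16 11.28] rot [-0.002  0.004 -0.003] F [ 0.4 -0.   0.2] w 0.08385331305829256
```

```bash
python3 -m crank '[{"x":0.15,"y":0.1,"z":3,"rx":0,"ry":0,"rz":0},{"x":0.15,"y":0.1,"z":6,"rx":0,"ry":0,"rz":0},{"x":0.15,"y":0.1,"z":8.5,"rx":0,"ry":0,"rz":0},{"x":0.15,"y":0.1,"z":10.3,"rx":0,"ry":0,"rz":0},{"x":0.15,"y":0.1,"z":11.2,"rx":0,"ry":0,"rz":0},{"x":0.15,"y":0.1,"z":11.2,"rx":0,"ry":0,"rz":0}]' 0.8 30; python3 go.py .390 .268 .005
```

```text
time: 7.6
position: [0.3899, 0.2662, 0.0046]
ee_rot: [0.001, 0.689, 0.724, -0.003]
force: [0.4, -0.1, -0.6]
grip_width: 0.0834
t 7.6 pos [0.3899 0.2662 0.0046] shift cm [ 0.18  0.02 -0.04] rot [-0.003  0.006 -0.005] F [ 0.4 -0.1 -0.6] w 0.08344056929810927
```

```bash
python3 -m crank '[{"x":0.2,"y":0,"z":0,"rx":0,"ry":0,"rz":0},{"x":0.2,"y":0,"z":0,"rx":0,"ry":0,"rz":0},{"x":0.2,"y":0,"z":0,"rx":0,"ry":0,"rz":0},{"x":0.2,"y":0,"z":0,"rx":0,"ry":0,"rz":0},{"x":0.2,"y":0,"z":0,"rx":0,"ry":0,"rz":0},{"x":0.2,"y":0,"z":0,"rx":0,"ry":0,"rz":0}]' -1 30 && python3 -m crank '[{"x":0,"y":0,"z":-1,"rx":0,"ry":0,"rz":0},{"x":0,"y":0,"z":-4,"rx":0,"ry":0,"rz":0},{"x":0,"y":0,"z":-8,"rx":0,"ry":0,"rz":0},{"x":0,"y":0,"z":-11.5,"rx":0,"ry":0,"rz":0},{"x":0,"y":0,"z":-11.5,"rx":0,"ry":0,"rz":0}]'; python3 go.py .6082 .0348 .12
```

```text
time: 8.2
position: [0.3901, 0.2684, 0.005]
ee_rot: [0.001, 0.689, 0.724, -0.003]
force: [0.5, -1.5, 3.4]
grip_width: 0.0494
time: 8.7
position: [0.3926, 0.2711, 0.1244]
ee_rot: [0.002, 0.69, 0.724, 0.002]
force: [0.1, 0.5, -1.6]
grip_width: 0.0493
t 8.7 pos [0.3926 0.2711 0.1244] shift cm [-24.66  20.37   0.57] rot [ 0.006  0.    -0.005] F [ 0.1  0.5 -1.6] w 0.04928082922365521
```

```bash
python3 -m crank '[{"x":-2,"y":1.7,"z":0,"rx":0,"ry":0,"rz":0},{"x":-5.5,"y":4.5,"z":0,"rx":0,"ry":0,"rz":0},{"x":-9,"y":7.4,"z":0,"rx":0,"ry":0,"rz":0},{"x":-12.5,"y":10.3,"z":0,"rx":0,"ry":0,"rz":0},{"x":-16,"y":13.2,"z":0,"rx":0,"ry":0,"rz":0},{"x":-19.5,"y":16.1,"z":0,"rx":0,"ry":0,"rz":0},{"x":-22.7,"y":18.7,"z":0,"rx":0,"ry":0,"rz":0},{"x":-24.66,"y":20.37,"z":0.5,"rx":0,"ry":0,"rz":0},{"x":-24.66,"y":20.37,"z":0.5,"rx":0,"ry":0,"rz":0},{"x":-24.66,"y":20.37,"z":0.5,"rx":0,"ry":0,"rz":0}]'; python3 go.py .6082 .0348 .030
```

```text
time: 9.7
position: [0.6069, 0.0347, 0.1194]
ee_rot: [0.001, 0.69, 0.724, 0.001]
force: [0.1, 0.6, -1.7]
grip_width: 0.0494
t 9.7 pos [0.6069 0.0347 0.1194] shift cm [0.   0.11 8.94] rot [ 0.002 -0.    -0.006] F [ 0.1  0.6 -1.7] w 0.049394623454279536
```

```bash
python3 -m crank '[{"x":0,"y":0.1,"z":2.5,"rx":0,"ry":0,"rz":0},{"x":0,"y":0.1,"z":5.5,"rx":0,"ry":0,"rz":0},{"x":0,"y":0.1,"z":7.5,"rx":0,"ry":0,"rz":0},{"x":0,"y":0.1,"z":8.6,"rx":0,"ry":0,"rz":0},{"x":0,"y":0.1,"z":9.2,"rx":0,"ry":0,"rz":0},{"x":0,"y":0.1,"z":9.6,"rx":0,"ry":0,"rz":0},{"x":0,"y":0.1,"z":9.85,"rx":0,"ry":0,"rz":0},{"x":0,"y":0.1,"z":9.97,"rx":0,"ry":0,"rz":0},{"x":0,"y":0.1,"z":9.97,"rx":0,"ry":0,"rz":0}]'; python3 go.py .6082 .0348 .0192
```

```text
time: 10.6
position: [0.6085, 0.0347, 0.0202]
ee_rot: [0.001, 0.69, 0.724, 0.001]
force: [-0.6, -0.3, -0.2]
grip_width: 0.0495
t 10.6 pos [0.6085 0.0347 0.0202] shift cm [ 0.01 -0.03  0.1 ] rot [ 0.003 -0.    -0.006] F [-0.6 -0.3 -0.2] w 0.04947751702323017
```

```bash
python3 -m crank '[{"x":0,"y":0,"z":0.1,"rx":0,"ry":0,"rz":0},{"x":0,"y":0,"z":0.1,"rx":0,"ry":0,"rz":0}]'; python3 -m crank '[{"x":0,"y":0,"z":0,"rx":0,"ry":0,"rz":0},{"x":0,"y":0,"z":0,"rx":0,"ry":0,"rz":0},{"x":0,"y":0,"z":0,"rx":0,"ry":0,"rz":0},{"x":0,"y":0,"z":-1,"rx":0,"ry":0,"rz":0},{"x":0,"y":0,"z":-4,"rx":0,"ry":0,"rz":0},{"x":0,"y":0,"z":-7.5,"rx":0,"ry":0,"rz":0},{"x":0,"y":0,"z":-10,"rx":0,"ry":0,"rz":0},{"x":0,"y":0,"z":-10,"rx":0,"ry":0,"rz":0}]' 0.6; python3 go.py .438 -.1636 .12
```

```text
time: 10.8
position: [0.6087, 0.0347, 0.0194]
ee_rot: [0.001, 0.69, 0.724, 0.001]
force: [-0.1, 0.1, -1.3]
grip_width: 0.0495
time: 11.6
position: [0.6113, 0.0354, 0.1245]
ee_rot: [0.004, 0.69, 0.724, 0.005]
force: [0.3, -0.0, 0.8]
grip_width: 0.0742
t 11.6 pos [0.6113 0.0354 0.1245] shift cm [-19.04 -18.27   0.18] rot [ 0.013 -0.001 -0.006] F [ 0.3 -0.   0.8] w 0.07424193832351826
```

```bash
python3 -m crank '[{"x":-3,"y":-2.9,"z":0,"rx":0,"ry":0,"rz":0},{"x":-6.2,"y":-6,"z":0,"rx":0,"ry":0,"rz":0},{"x":-9.4,"y":-9,"z":0,"rx":0.01,"ry":0,"rz":0},{"x":-12.6,"y":-12.1,"z":0,"rx":0.01,"ry":0,"rz":0},{"x":-15.8,"y":-15.2,"z":0,"rx":0.01,"ry":0,"rz":0},{"x":-18,"y":-17.3,"z":0,"rx":0.01,"ry":0,"rz":0},{"x":-19.04,"y":-18.27,"z":0.2,"rx":0.01,"ry":0,"rz":0},{"x":-19.04,"y":-18.27,"z":0.2,"rx":0.01,"ry":0,"rz":0},{"x":-19.04,"y":-18.27,"z":0.2,"rx":0.01,"ry":0,"rz":0}]' 0.8; python3 go.py .438 -.1636 .005
```

```text
time: 12.5
position: [0.4394, -0.1623, 0.1199]
ee_rot: [0.001, 0.689, 0.724, 0.003]
force: [0.2, 0.7, 0.5]
grip_width: 0.0837
t 12.5 pos [ 0.4394 -0.1623  0.1199] shift cm [-0.15 -0.2  11.49] rot [ 0.005 -0.002 -0.005] F [0.2 0.7 0.5] w 0.08370461453260278
```

```bash
python3 -m crank '[{"x":-0.1,"y":-0.15,"z":3,"rx":0,"ry":0,"rz":0},{"x":-0.1,"y":-0.15,"z":6,"rx":0,"ry":0,"rz":0},{"x":-0.1,"y":-0.15,"z":8.5,"rx":0,"ry":0,"rz":0},{"x":-0.1,"y":-0.15,"z":10.3,"rx":0,"ry":0,"rz":0},{"x":-0.1,"y":-0.15,"z":11.4,"rx":0,"ry":0,"rz":0},{"x":-0.1,"y":-0.15,"z":11.4,"rx":0,"ry":0,"rz":0}]' 0.8 30; python3 go.py .438 -.1636 .005
```

```text
time: 13.1
position: [0.4391, -0.1612, 0.0047]
ee_rot: [0.0, 0.688, 0.725, 0.003]
force: [-0.1, 0.5, 0.2]
grip_width: 0.084
t 13.1 pos [ 0.4391 -0.1612  0.0047] shift cm [-0.23 -0.12 -0.03] rot [ 0.004 -0.004 -0.001] F [-0.1  0.5  0.2] w 0.08396444436549386
```

```bash
python3 -m crank '[{"x":-0.25,"y":-0.1,"z":0,"rx":0,"ry":0,"rz":0},{"x":-0.25,"y":-0.1,"z":0,"rx":0,"ry":0,"rz":0},{"x":-0.25,"y":-0.1,"z":0,"rx":0,"ry":0,"rz":0},{"x":-0.25,"y":-0.1,"z":0,"rx":0,"ry":0,"rz":0},{"x":-0.25,"y":-0.1,"z":0,"rx":0,"ry":0,"rz":0},{"x":-0.25,"y":-0.1,"z":0,"rx":0,"ry":0,"rz":0}]' -1 30 && python3 -m crank '[{"x":0,"y":0,"z":-1,"rx":0,"ry":0,"rz":0},{"x":0,"y":0,"z":-4,"rx":0,"ry":0,"rz":0},{"x":0,"y":0,"z":-8,"rx":0,"ry":0,"rz":0},{"x":0,"y":0,"z":-11.5,"rx":0,"ry":0,"rz":0},{"x":0,"y":0,"z":-11.5,"rx":0,"ry":0,"rz":0}]'; python3 go.py .6122 -.0409 .12
```

```text
time: 13.7
position: [0.4384, -0.164, 0.0051]
ee_rot: [0.0, 0.688, 0.725, 0.003]
force: [-0.5, -0.4, 3.4]
grip_width: 0.0494
time: 14.2
position: [0.4407, -0.1651, 0.1245]
ee_rot: [0.005, 0.689, 0.725, 0.005]
force: [1.1, -0.6, -1.6]
grip_width: 0.0493
t 14.2 pos [ 0.4407 -0.1651  0.1245] shift cm [11.51 17.76  0.68] rot [ 0.013  0.    -0.002] F [ 1.1 -0.6 -1.6] w 0.04929327165770949
```

```bash
python3 -m crank '[{"x":1.2,"y":1.8,"z":0,"rx":0,"ry":0,"rz":0},{"x":3.2,"y":4.9,"z":0,"rx":0,"ry":0,"rz":0},{"x":5.2,"y":8,"z":0,"rx":0,"ry":0,"rz":0},{"x":7.2,"y":11.1,"z":0,"rx":0.01,"ry":0,"rz":0},{"x":9.2,"y":14.2,"z":0.3,"rx":0.01,"ry":0,"rz":0},{"x":10.7,"y":16.5,"z":0.5,"rx":0.01,"ry":0,"rz":0},{"x":11.51,"y":17.76,"z":0.5,"rx":0.01,"ry":0,"rz":0},{"x":11.51,"y":17.76,"z":0.5,"rx":0.01,"ry":0,"rz":0},{"x":11.51,"y":17.76,"z":0.5,"rx":0.01,"ry":0,"rz":0}]'; python3 go.py .6122 -.0409 .0192
```

```text
time: 15.1
position: [0.6106, -0.0415, 0.1207]
ee_rot: [0.0, 0.688, 0.725, -0.0]
force: [-0.0, -0.4, -0.6]
grip_width: 0.0493
t 15.1 pos [ 0.6106 -0.0415  0.1207] shift cm [ 0.07  0.16 10.15] rot [-0.     0.001 -0.002] F [-0.  -0.4 -0.6] w 0.04933320709872654
```

```bash
python3 -m crank '[{"x":0.05,"y":0.15,"z":2.5,"rx":0,"ry":0,"rz":0},{"x":0.05,"y":0.15,"z":5.5,"rx":0,"ry":0,"rz":0},{"x":0.05,"y":0.15,"z":7.5,"rx":0,"ry":0,"rz":0},{"x":0.05,"y":0.15,"z":8.7,"rx":0,"ry":0,"rz":0},{"x":0.05,"y":0.15,"z":9.3,"rx":0,"ry":0,"rz":0},{"x":0.05,"y":0.15,"z":9.7,"rx":0,"ry":0,"rz":0},{"x":0.05,"y":0.15,"z":10,"rx":0,"ry":0,"rz":0},{"x":0.05,"y":0.15,"z":10.1,"rx":0,"ry":0,"rz":0},{"x":0.05,"y":0.15,"z":10.15,"rx":0,"ry":0,"rz":0},{"x":0.05,"y":0.15,"z":10.15,"rx":0,"ry":0,"rz":0}]'; python3 go.py .6122 -.0409 .0192
```

```text
time: 16.1
position: [0.6124, -0.041, 0.0196]
ee_rot: [0.001, 0.688, 0.725, -0.0]
force: [-0.3, -0.8, -0.7]
grip_width: 0.0495
t 16.1 pos [ 0.6124 -0.041   0.0196] shift cm [ 0.01 -0.02  0.04] rot [ 0.001  0.001 -0.002] F [-0.3 -0.8 -0.7] w 0.04947108458318402
```

```bash
python3 -m crank '[{"x":0,"y":0,"z":0.04,"rx":0,"ry":0,"rz":0},{"x":0,"y":0,"z":0.04,"rx":0,"ry":0,"rz":0},{"x":0,"y":0,"z":0.04,"rx":0,"ry":0,"rz":0},{"x":0,"y":0,"z":-1,"rx":0,"ry":0,"rz":0},{"x":0,"y":0,"z":-4,"rx":0,"ry":0,"rz":0},{"x":0,"y":0,"z":-7.5,"rx":0,"ry":0,"rz":0},{"x":0,"y":0,"z":-10,"rx":0,"ry":0,"rz":0},{"x":0,"y":0,"z":-10,"rx":0,"ry":0,"rz":0}]' 0.6; python3 go.py .436 -.023 .12
```

```text
time: 16.9
position: [0.6155, -0.0406, 0.1247]
ee_rot: [0.004, 0.689, 0.725, 0.003]
force: [0.3, -0.1, -0.5]
grip_width: 0.0746
t 16.9 pos [ 0.6155 -0.0406  0.1247] shift cm [  2.69 -17.84   0.27] rot [ 0.011  0.002 -0.002] F [ 0.3 -0.1 -0.5] w 0.07457906032610256
```

```bash
python3 -m crank '[{"x":0.5,"y":-3.5,"z":0,"rx":0,"ry":0,"rz":0},{"x":1,"y":-7,"z":0,"rx":0,"ry":0,"rz":0},{"x":1.6,"y":-10.5,"z":0,"rx":0.01,"ry":0,"rz":0},{"x":2.1,"y":-14,"z":0.1,"rx":0.01,"ry":0,"rz":0},{"x":2.5,"y":-16.7,"z":0.2,"rx":0.01,"ry":0,"rz":0},{"x":2.69,"y":-17.84,"z":0.3,"rx":0.01,"ry":0,"rz":0},{"x":2.69,"y":-17.84,"z":0.3,"rx":0.01,"ry":0,"rz":0},{"x":2.69,"y":-17.84,"z":0.3,"rx":0.01,"ry":0,"rz":0}]' 0.8; python3 go.py .436 -.023 .005
```

```text
time: 17.7
position: [0.4367, -0.023, 0.1199]
ee_rot: [0.001, 0.689, 0.725, 0.0]
force: [-0.1, 0.5, -0.6]
grip_width: 0.0838
t 17.7 pos [ 0.4367 -0.023   0.1199] shift cm [ 0.02 -0.09 11.49] rot [ 0.002  0.002 -0.002] F [-0.1  0.5 -0.6] w 0.08380555190505731
```

```bash
python3 -m crank '[{"x":0,"y":-0.1,"z":3,"rx":0,"ry":0,"rz":0},{"x":0,"y":-0.1,"z":6,"rx":0,"ry":0,"rz":0},{"x":0,"y":-0.1,"z":8.5,"rx":0,"ry":0,"rz":0},{"x":0,"y":-0.1,"z":10.3,"rx":0,"ry":0,"rz":0},{"x":0,"y":-0.1,"z":11.4,"rx":0,"ry":0,"rz":0},{"x":0,"y":-0.1,"z":11.4,"rx":0,"ry":0,"rz":0}]' 0.8 30; python3 go.py .436 -.023 .005
```

```text
time: 18.3
position: [0.4365, -0.0231, 0.0043]
ee_rot: [0.0, 0.688, 0.725, -0.001]
force: [0.6, -0.2, 0.3]
grip_width: 0.0839
t 18.3 pos [ 0.4365 -0.0231  0.0043] shift cm [ 0.01 -0.05 -0.07] rot [-0.     0.002 -0.002] F [ 0.6 -0.2  0.3] w 0.08387470774393058
```

```bash
python3 -m crank '[{"x":0,"y":0,"z":0,"rx":0,"ry":0,"rz":0},{"x":0,"y":0,"z":0,"rx":0,"ry":0,"rz":0},{"x":0,"y":0,"z":0,"rx":0,"ry":0,"rz":0},{"x":0,"y":0,"z":0,"rx":0,"ry":0,"rz":0},{"x":0,"y":0,"z":0,"rx":0,"ry":0,"rz":0},{"x":0,"y":0,"z":0,"rx":0,"ry":0,"rz":0}]' -1 30 && python3 -m crank '[{"x":0,"y":0,"z":-1,"rx":0,"ry":0,"rz":0},{"x":0,"y":0,"z":-4,"rx":0,"ry":0,"rz":0},{"x":0,"y":0,"z":-8,"rx":0,"ry":0,"rz":0},{"x":0,"y":0,"z":-11.5,"rx":0,"ry":0,"rz":0},{"x":0,"y":0,"z":-11.5,"rx":0,"ry":0,"rz":0}]'; python3 go.py .6163 -.117 .12
```

```text
time: 18.9
position: [0.4366, -0.0232, 0.0047]
ee_rot: [0.001, 0.689, 0.725, -0.0]
force: [-0.4, -0.6, 4.0]
grip_width: 0.0492
time: 19.4
position: [0.4393, -0.0229, 0.1238]
ee_rot: [0.004, 0.689, 0.725, 0.003]
force: [1.8, 0.0, -1.9]
grip_width: 0.0495
t 19.4 pos [ 0.4393 -0.0229  0.1238] shift cm [-10.31  17.19   0.57] rot [ 0.01   0.002 -0.003] F [ 1.8  0.  -1.9] w 0.04951310795383649
```

```bash
python3 -m crank '[{"x":-1.1,"y":1.8,"z":0,"rx":0,"ry":0,"rz":0},{"x":-2.9,"y":4.9,"z":0,"rx":0,"ry":0,"rz":0},{"x":-4.8,"y":8,"z":0,"rx":0,"ry":0,"rz":0},{"x":-6.6,"y":11,"z":0,"rx":0.01,"ry":0,"rz":0},{"x":-8.3,"y":13.9,"z":0.3,"rx":0.01,"ry":0,"rz":0},{"x":-9.6,"y":16,"z":0.4,"rx":0.01,"ry":0,"rz":0},{"x":-10.31,"y":17.19,"z":0.4,"rx":0.01,"ry":0,"rz":0},{"x":-10.31,"y":17.19,"z":0.4,"rx":0.01,"ry":0,"rz":0},{"x":-10.31,"y":17.19,"z":0.4,"rx":0.01,"ry":0,"rz":0}]'; python3 go.py .6163 -.117 .0192
```

```text
time: 20.3
position: [0.6148, -0.1165, 0.1206]
ee_rot: [-0.001, 0.689, 0.725, -0.002]
force: [-0.2, 0.8, -1.7]
grip_width: 0.0494
t 20.3 pos [ 0.6148 -0.1165  0.1206] shift cm [-0.04  0.18 10.14] rot [-0.003  0.002 -0.002] F [-0.2  0.8 -1.7] w 0.04942533801972729
```

```bash
python3 -m crank '[{"x":-0.05,"y":0.15,"z":2.5,"rx":0,"ry":0,"rz":0},{"x":-0.05,"y":0.15,"z":5.5,"rx":0,"ry":0,"rz":0},{"x":-0.05,"y":0.15,"z":7.5,"rx":0,"ry":0,"rz":0},{"x":-0.05,"y":0.15,"z":8.7,"rx":0,"ry":0,"rz":0},{"x":-0.05,"y":0.15,"z":9.3,"rx":0,"ry":0,"rz":0},{"x":-0.05,"y":0.15,"z":9.7,"rx":0,"ry":0,"rz":0},{"x":-0.05,"y":0.15,"z":10,"rx":0,"ry":0,"rz":0},{"x":-0.05,"y":0.15,"z":10.1,"rx":0,"ry":0,"rz":0},{"x":-0.05,"y":0.15,"z":10.15,"rx":0,"ry":0,"rz":0},{"x":-0.05,"y":0.15,"z":10.15,"rx":0,"ry":0,"rz":0}]'; python3 go.py .6163 -.117 .0192
```

```text
time: 21.3
position: [0.6163, -0.1172, 0.0196]
ee_rot: [-0.0, 0.689, 0.725, -0.002]
force: [0.6, 0.2, -0.9]
grip_width: 0.0495
t 21.3 pos [ 0.6163 -0.1172  0.0196] shift cm [ 0.02 -0.    0.04] rot [-0.003  0.002 -0.002] F [ 0.6  0.2 -0.9] w 0.049482021951541395
```

Release, rise, and then back off towards the start side so the cameras have a clear view.

```bash
python3 -m crank '[{"x":0,"y":0,"z":0.04,"rx":0,"ry":0,"rz":0},{"x":0,"y":0,"z":0.04,"rx":0,"ry":0,"rz":0},{"x":0,"y":0,"z":0.04,"rx":0,"ry":0,"rz":0},{"x":0,"y":0,"z":-1,"rx":0,"ry":0,"rz":0},{"x":0,"y":0,"z":-4,"rx":0,"ry":0,"rz":0},{"x":0,"y":0,"z":-8,"rx":0,"ry":0,"rz":0},{"x":0,"y":0,"z":-12,"rx":0,"ry":0,"rz":0},{"x":0,"y":0,"z":-15,"rx":0,"ry":0,"rz":0}]' 0.6; python3 -m crank '[{"x":-3,"y":-1.5,"z":0,"rx":0,"ry":0,"rz":0},{"x":-7,"y":-3.5,"z":0,"rx":0,"ry":0,"rz":0},{"x":-11,"y":-5.5,"z":0,"rx":0,"ry":0,"rz":0},{"x":-15,"y":-7.5,"z":0,"rx":0,"ry":0,"rz":0},{"x":-19,"y":-9.5,"z":0,"rx":0,"ry":0,"rz":0},{"x":-23,"y":-11.5,"z":0,"rx":0,"ry":0,"rz":0},{"x":-27,"y":-13.5,"z":0,"rx":0,"ry":0,"rz":0},{"x":-31,"y":-15.5,"z":0,"rx":0,"ry":0,"rz":0},{"x":-34,"y":-17.5,"z":0,"rx":0,"ry":0,"rz":0},{"x":-34,"y":-17.5,"z":0,"rx":0,"ry":0,"rz":0}]'; python3 -c "
from h import *
snap('top','t2.png');snap('side','s2.png')"
```

```text
time: 22.1
position: [0.6176, -0.1167, 0.1733]
ee_rot: [0.001, 0.689, 0.725, -0.0]
force: [-0.2, -0.6, -0.2]
grip_width: 0.0747
time: 23.1
position: [0.4547, -0.473, 0.174]
ee_rot: [0.002, 0.693, 0.721, -0.003]
force: [-0.7, 0.0, 0.2]
grip_width: 0.0742
```

View pics/t2.png

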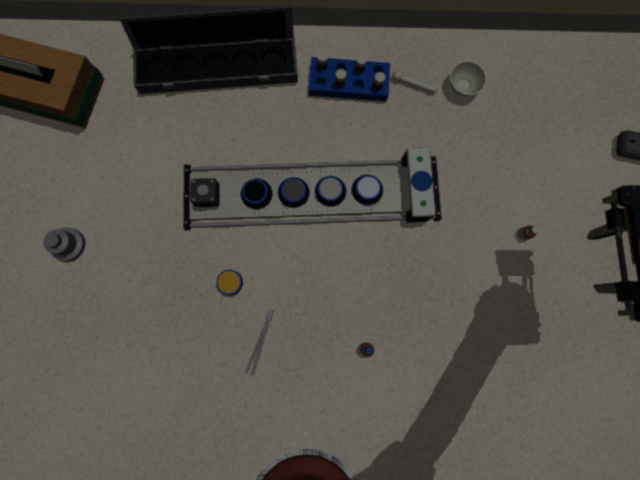

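View pics/s2.png

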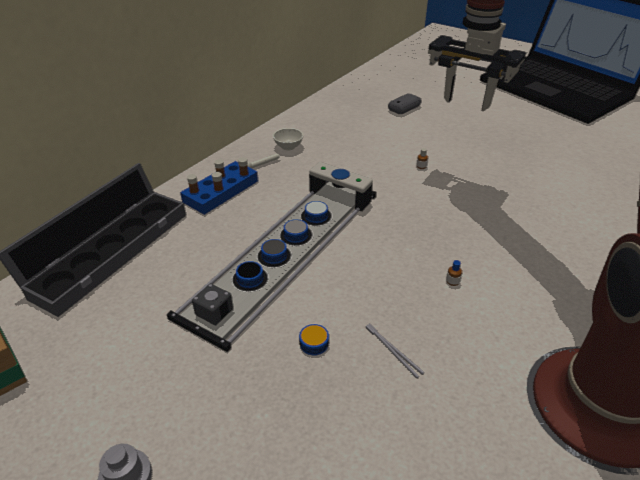

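Both views show all four on their pads, running white (367,189), light (330,190), dark (293,191) and black (257,192) in the top view. Gold is still at (229,282). I'll check the offsets next.

```bash
python3 - <<'E'
from face import *
T=dict(white=(367,189),light=(330,190),dark=(293,191),black=(256,190),gold=(229,282))
S=dict(white=(316,208),light=(295,227),dark=(274,246),black=(250,268),gold=(314,336))
G=dict(top=dict(white=(.6155,-.1177),light=(.6115,-.0416),dark=(.6077,.0341),black=(.6035,.1099),gold=(.4219,.1572)),
 side=dict(white=(.6172,-.1162),light=(.6128,-.0401),dark=(.6087,.0356),black=(.6045,.1115),gold=(.4236,.1577)))
for n,D in (('top',T),('side',S)):
    c=dict(np.load(f"pics/{n[0]}2.png.npz"))
    for k,sd in D.items():
        e,col=face(c,sd,tol=30 if k!='black' else 12); print(n,k,np.round(e[0],1),np.round(e[1],1),col,'off mm',np.round(1000*(plane(c,e[0],.022 if k=='gold' else .036)[:2]-G[n][k]),1))
E
```

```text
top white [368.1 186.7] [19.3 20.3] [103 108 114] off mm [0.1 0.5]
top light [330. 188.] [19.7 20.4] [91 88 84] off mm [-0.1  1.1]
top dark [293.1 192.2] [30.8 31.8] [46 43 43] off mm [-6.1 -0.8]
top black [254.3 190.7] [17.6 18.6] [3 6 4] off mm [-0.1  1. ]
top gold [228.4 281.6] [20.3 21. ] [104  78  23] off mm [ 0.1 -0. ]
side white [316.  207.1] [10.5 19. ] [157 160 152] off mm [-0.  -1.1]
side light [270.1 259.7] [ 46.6 225. ] [116 112 108] off mm [-22.9 107.4]
side dark [273.3 246.5] [13.4 21.4] [66 63 62] off mm [ 0.7 -1.3]
side black [248.7 269.4] [13.3 21. ] [14 15 14] off mm [ 0.4 -0.8]
side gold [313.5 335. ] [18.3 23.6] [157 111  10] off mm [0. 0.]
```

The two outliers are flood-fill leaks: the ellipses come out 31 px and 225 px across, where about 20 px is right. The other view gives each of those pucks within 1.5 mm. Handing in.

```bash
python3 -c "
from h import *
print(workorder.sign_off(), readout.get_obs()['time'])"
```

```text
the job is handed in; nothing more can be done
the job is handed in; nothing more can be done
```

The four standards are face up on their pads: white next to the reading head, then light grey, dark grey and black. The job was handed in at about 23 s of the 106 s allowed. No verdict comes back from hand-in, so the result rests on my last checks.

- **Centring:** every valid camera reading puts each standard within about 1.5 mm of its pad centre, against the 10 mm limit. White and black were confirmed in both views.
- **Readings that failed:** two of the ten fits were bad, because the fill leaked past the face edge and gave ellipses that were too large. These were dark grey in the top view (6 mm off) and light grey in the side view (about 110 mm off). I discarded both, so those two standards each rest on one view; the pictures showed both sitting on their pads.
- **Gold reference:** it did not move, with a measured shift of 0.1 mm or less.
- **Arm:** it stood well clear of everything at the end, with the gripper empty. The wrist force readings at the end of each move were at most about 4 N.

One early move command was refused for its format, and nothing moved.

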